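# Empty a tray of chipped glass rods into the glass-waste box

## Task

Swing the lid of the glass-waste box up and over until it stays open by itself, then take the steel tray, line it up with the slot and tip its three chipped glass rods through the slot into the box. Set the empty tray back down upright on the white sheet, not dropped, and leave the lid standing open; do not disturb the other things on the bench.

Things in the scene. Friction and masses are not known exactly. Their poses are not given: they have to be found in the camera images.
- waste_box: glass-waste box, white plastic, fixed to the bench: 150 mm deep (x) by 230 mm wide (y) by 105 mm high, walls and floor 5 mm. Origin: centre of its underside; x points from its front (thumb tab side) to its back (hinge side), y along the hinge and along the slot, z up. Its top is a flat deck with a recessed drop slot, covered by the grey lid until that is opened. The inside below the slot is one empty space
- slot (a point): centre of the drop slot's mouth, at deck height (105 mm above the bench), 25 mm towards the front from the box's middle; axes as the box. The mouth is 66 mm (x) by 176 mm (y); sloping sides narrow it, over 18 mm of depth, to a throat 40 mm (x) by 156 mm (y)
- lid (a joint): angle of the lid (rad): 0 shut, growing as its front rises, 2.2 against its back stop (leaning back past upright). It swings freely, without spring or latch (160 g, under 2 N at the tab): let go before about 1.6 it falls shut, beyond that it falls back against the stop and stays
- lid_tab (a point): centre of the thumb tab in the middle of the lid's front edge: 34 mm wide (y), 8 mm thick, sticking out 36 mm in front of the lid; the point is 18 mm from the lid's edge and 172 mm from the hinge line, and swings with the lid. With the lid shut x is the box's x, z up. The tab can turn between gripping fingers as the lid swings. Beside and below the tab is free space; the box's front wall is 22 mm behind this point
- lid_hinge (a point): point on the hinge line at the box's top back edge, above the middle of its back wall; lid is 5 mm thick, 154 mm from hinge to front edge and 234 mm wide, its underside at hinge height when shut (105.5 mm above the bench)
- tray: steel trough tray, loose, about 160 g: 175 mm long (x), 42 mm wide (y), 36 mm high, walls and floor 3 mm thick, open on top and open at its +x end (the mouth); the -x end is closed. Origin: centre of its underside
- tray_mid (a point): centre of the same tray, half-way up (18 mm above its underside); x along the tray towards its open mouth (87.5 mm away), y across it, z up. It can be gripped across its 42 mm width, near the middle of its length. The rods begin to slide when it is tipped by about 15 to 23 degrees
- rod_a_mid (a point): glass stirring rod (one of three alike), 8 mm thick, 125 mm long with rounded ends, 16 g, lying lengthwise on the tray's floor; the point is its centre, x along the rod
- rod_b_mid (a point): glass stirring rod (one of three alike), 8 mm thick, 125 mm long with rounded ends, 16 g, lying lengthwise on the tray's floor; the point is its centre, x along the rod
- rod_c_mid (a point): glass stirring rod (one of three alike), 8 mm thick, 125 mm long with rounded ends, 16 g, lying lengthwise on the tray's floor; the point is its centre, x along the rod
- sheet: white paper sheet, stuck flat on the bench, 297 mm (x) by 210 mm (y), 1.5 mm thick; the tray stands on it at the start. Origin: centre of its underside
- beaker: bystander: small glass beaker, 48 mm across, 68 mm high; origin: middle of its underside
- check_weight: bystander: steel check weight with a knob, 31 mm across, 50 mm high; origin: middle of its underside
- sample_jar: bystander: white sample jar, 44 mm across, 55 mm high; origin: middle of its underside
- reagent_bottle: bystander: amber reagent bottle, 58 mm across, 135 mm high; origin: middle of its underside
- crucible: bystander: small white porcelain crucible, 48 mm across, 36 mm high; origin: middle of its underside
- spatula: bystander: narrow steel weighing spatula lying flat, 176 mm long; origin: under its middle
- dust_brush: bystander: balance brush lying flat, 160 mm long; origin: under its middle
There are look-alikes about, which are no part of the job. What is shaped like the tray but blue or purple is not meant.

How it is judged:
On the way, in this order (a step that is already met when the one before it is completed fails the run):
1. the lid stands open by itself against its stop, the robot not touching it (value of joint lid above 2.05 rad and velocity of joint lid between -0.1 and 0.1 rad/s and contact force between each of the arm, the fingers and waste_box below 0.05 N), for 0.2 s.
2. the tray is tipped (more than 20 degrees) over the box (angle between tray_mid's own z axis and vertical above 0.35 rad and horizontal distance between tray_mid and waste_box below 0.2 m and z of tray_mid in the frame of waste_box above 0.1 m), for 0.04 s.
3. all three rods are inside the box (z of rod_a_mid in the frame of waste_box between 0 and 0.045 m and x of rod_a_mid in the frame of waste_box between -0.072 and 0.072 m and y of rod_a_mid in the frame of waste_box between -0.112 and 0.112 m and z of rod_b_mid in the frame of waste_box between 0 and 0.045 m and x of rod_b_mid in the frame of waste_box between -0.072 and 0.072 m and y of rod_b_mid in the frame of waste_box between -0.112 and 0.112 m and z of rod_c_mid in the frame of waste_box between 0 and 0.045 m and x of rod_c_mid in the frame of waste_box between -0.072 and 0.072 m and y of rod_c_mid in the frame of waste_box between -0.112 and 0.112 m), for 0.2 s.
At the end, for the whole second after the job is handed in: the lid stands open against its stop (beyond 2.05 rad) and still; all three rods lie inside the box, their centres less than 45 mm above its underside; the tray stands level (within 0.08 rad) on the bench-top sheet, its centre over the sheet, at rest (all of step 3 and value of joint lid above 2.05 rad and velocity of joint lid between -0.1 and 0.1 rad/s and angle between tray_mid's own z axis and vertical below 0.08 rad and height (world z) of tray_mid below 0.025 m and linear speed of tray below 0.03 m/s and x of tray_mid in the frame of sheet between -0.14 and 0.14 m and y of tray_mid in the frame of sheet between -0.1 and 0.1 m); the robot touches nothing.
It fails at once if the tray is dropped or thrown (moving faster than 0.5 m/s, a fall of about 13 mm, while the fingers do not touch it) (linear speed of tray above 0.5 m/s and contact force between the fingers and tray below 0.02 N).
It fails at once if a bystander is pushed more than 40 mm or knocked over (distance of any of beaker, check_weight, sample_jar, reagent_bottle, crucible, spatula, dust_brush from where it was at the start of the episode above 0.04 m or angle between any of beaker, check_weight, sample_jar, reagent_bottle, crucible's own z axis and vertical above 0.6 rad).
It also fails if it takes over 72 s, if anything falls off the work surface, if the arm or the gripper's body presses on something with over 40 N, if the wrist force passes 120 N, or if a joint passes its speed limit or range.

## Robot

A 7-joint arm with a two-finger parallel gripper is mounted at the origin on the work surface. World frame = base frame: x ahead of the robot, y to its left, z up, the work surface at z = 0. Lengths are in m, angles in rad, forces in N, time in s.
With the tool pointing down it reaches from about 0.425 to 0.875 m from the base axis. Payload 4.7 kg.
Tool frame: the origin (TCP) lies at the very end of the fingers, on their centre line; the grasp point (between the pads) lies 19 mm behind it (bot.tcp_to_grasp is the distance from the TCP to the grasp point, in m); z points along the fingers, y is the direction in which the jaws open and shut (so a half turn about z gives the same grasp; the last joint's range is limited). The gripper opens to 87 mm and grips with 3 to 60 N. Pads are 19 mm wide; open, the fingers measure 117 mm over their backs; the gripper's body (75 mm by 190 mm) begins 51 mm behind the grasp point.
Start: joints at [-1.213, 0.321, -0.07, 1.45, 0.023, 1.371, -0.057], TCP at [0.219, 0.612, 0.223] pointing down, gripper open.
Joint ranges: [-2.86, 2.86], [-0.3, 2.09], [-1.38, 1.24], [0.06, 2.45], [-1.56, 4.7], [0.09, 2.05], [-2.69, 2.69]. Speed limits (rad/s): [2.57, 2.57, 3.14, 3.14, 3.14, 3.14, 3.14].

## Interface

Orientations are given as a rotation vector (axis times angle).
In Python, from cell import get_obs, imaging, order, bot gives the robot as it stands. The module is installed in compiled form; this text tells all that it offers.
- The arm moves only by the tool apply_moves, never from a script. Its argument "moves" is a list of rows, each a list of 5 numbers: the opening in per cent of the stroke, from 0 (shut) to 100 (fully open), then the shift along the tool's x, y, z in mm, then the turn about the tool's z in degrees. A call has 1 to 20 rows; each row is the pose to reach, as a shift and turn from the pose commanded when the call began, along the tool's axes at that moment; what a row does not reach only later rows make up. A row lasts 1/8 s, in which the tool goes at most 62.5 mm and 10.7 degrees, less where a joint would pass 70% of its speed; a pose out of reach is approached as far as the arm can. A call with a gripper value outside its range is refused whole. The fingers move at their own pace and stop on an object; "force" is the grip in N (left out, the last holds). Time passes only in rows, so rows that repeat a pose let the fingers close. It gives the time, the measured TCP pose, the force and the opening at its end, in the units of the state.
- get_obs(): the state, without advancing time (a new reading comes with each control period).
- imaging.camera(name): name is "scene" or "top" or "wrist"; returns a dict with "color" (420x560x3 uint8, red, green, blue), "z_map" (420x560 float32, m along the optical axis (not along the pixel's ray), 0 where there is no reading), "vertical_fov" (degrees; the focal length in pixels is half the picture's height over the tangent of half this angle, whatever the lens; pixels are square), "cx", "cy" (the principal point, pixels), "camera_from_world" (4x4, takes a point from world to camera coordinates). Camera axes: x right, y down, z forward; pixel columns grow to the right and rows downward; lengths in m; the calibration is good to about 2 mm. A picture is of the moment at which its call begins.
- order.close_job(): hands the job in, once; it reports no verdict.
The state is a dict: "clock": time; "qpos": joint angles; "qvel": joint speeds; "tau": joint torques, N m; "eef_pos": TCP position; "tcp_rot": TCP orientation; "force": force on the tool from outside, world axes, zero at the start; "torque": the same for the moment, N m; "width": finger opening in m.
Only numpy, scipy, OpenCV 4.12 (cv2) and the standard library are available. Lean on these libraries where they do the work, as an engineer would, in place of code of your own. Each camera call takes 0.05 s, during which the arm holds its last target. There are 200 camera calls.

## Working session

There is one attempt and no reset: what is moved stays moved. The work goes in short steps, Python scripts to look and compute and a tool call to move; the robot and the scene stay as the last step left them, time stands still between calls to the robot, and variables do not carry over. Pictures are saved under pics/ and viewed, about 8 in all and at most 12, crops included, and the job is handed in when it is done.

Besides the shell and the picture viewer there is one more tool, called after "Call:" as name(argument=value, ...), one argument or row to a line, values as JSON. apply_moves: Moves the arm, as the interface text tells. Its arguments: {"type":"object","properties":{"moves":{"type":"array"},"force":{"type":"number"}},"required":["moves"]}

```bash
mkdir -p pics; cat > h.py <<'E'
import numpy as np, cv2
from cell import get_obs, imaging, order, bot
from scipy.spatial.transform import Rotation as R
def snap(n,f):
    c=imaging.camera(n); cv2.imwrite('pics/'+f+'.png',c['color'][:,:,::-1]); np.savez('pics/'+f,**c); return c
def ld(f): return dict(np.load('pics/'+f+'.npz'))
def world(c):
    H,W=c['z_map'].shape; f=H/2/np.tan(np.radians(float(c['vertical_fov']))/2)
    u,v=np.meshgrid(np.arange(W),np.arange(H)); z=c['z_map']
    P=np.stack([(u-c['cx'])/f*z,(v-c['cy'])/f*z,z],-1); T=np.linalg.inv(c['camera_from_world'])
    return P@T[:3,:3].T+T[:3,3]
def ray(c,u,v,h):
    H=c['z_map'].shape[0]; f=H/2/np.tan(np.radians(float(c['vertical_fov']))/2)
    T=np.linalg.inv(c['camera_from_world']); d=T[:3,:3]@np.array([(u-c['cx'])/f,(v-c['cy'])/f,1]); o=T[:3,3]
    return o+d*(h-o[2])/d[2]
def proj(c,p):
    H=c['z_map'].shape[0]; f=H/2/np.tan(np.radians(float(c['vertical_fov']))/2)
    q=c['camera_from_world']@np.append(p,1); return q[0]/q[2]*f+c['cx'],q[1]/q[2]*f+c['cy']
E
python3 - <<'E'
from h import *
for n in('scene','top','wrist'):
    c=snap(n,n+'0'); print(n,c['vertical_fov'],np.linalg.inv(c['camera_from_world'])[:3].round(3).tolist())
print(get_obs())
a=[cv2.imread(f'pics/{n}0.png') for n in('scene','top')]
E
```

```text
scene 55.935800001409554 [[-0.629, 0.618, -0.472, 1.026], [0.778, 0.507, -0.372, 0.373], [0.01, -0.601, -0.799, 0.932]]
top 45.88127322447422 [[0.051, -0.972, 0.228, 0.141], [-0.999, -0.049, 0.015, -0.027], [-0.003, -0.228, -0.974, 1.784]]
wrist 61.13851274349554 [[0.336, 0.906, 0.257, 0.147], [0.942, -0.323, -0.095, 0.635], [-0.003, 0.274, -0.962, 0.384]]
{'clock': 0.15, 'qpos': array([-1.21286135,  0.32163275, -0.07007956,  1.45137331,  0.02258795,
        1.37076578, -0.05693281]), 'qvel': array([-0.0017387 , -0.00205141, -0.00100077, -0.0047347 ,  0.00022166,
        0.00115129, -0.00083067]), 'tau': array([ 3.83574061e-04, -4.91795611e+01, -4.04317193e-01, -3.12876034e+01,
       -6.37984299e-02,  4.05766221e-02,  1.04970336e-04]), 'eef_pos': array([0.2190233 , 0.61156691, 0.22173645]), 'tcp_rot': array([-5.37434850e-01, -3.09511285e+00,  2.17223235e-03]), 'force': array([-0.33180549,  0.30905781, -0.70015107]), 'torque': array([-0.06374665, -0.08498611,  0.01384798]), 'width': 0.08714771581647861}
```

View pics/top0.png

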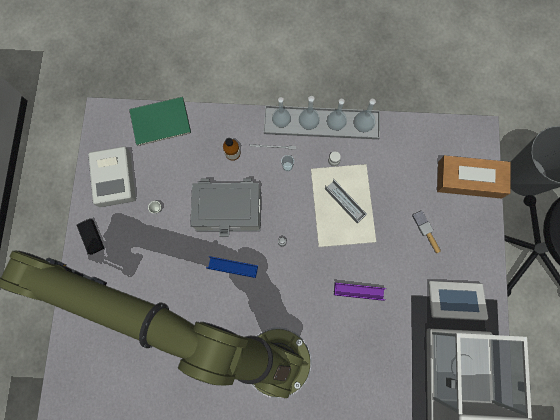

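View pics/scene0.png

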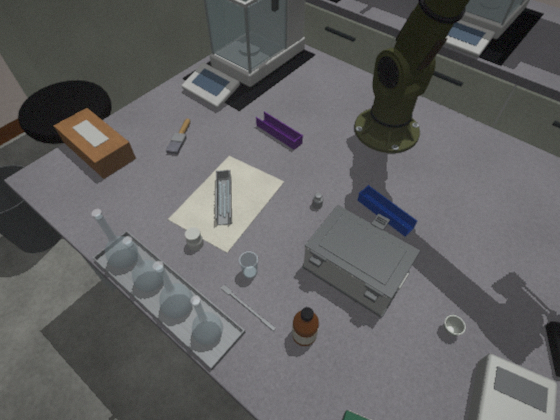

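Top view: box at px (226,205), tab (225,232) facing the robot. The steel tray is at (345,201) on the white sheet. Look-alikes are the blue trough (232,267) and the purple trough (359,290). The grey one on the sheet fits the description. Next I'll measure, with one close crop to check it.

```bash
python3 - <<'E'
from h import *
t=ld('top0'); s=ld('scene0')
A=cv2.resize(t['color'][155:250,180:385],None,fx=3.6,fy=3.6,interpolation=2); B=cv2.resize(s['color'][150:300,170:420],None,fx=2.9,fy=2.9,interpolation=2)
A=A[:,:738];B=B[:250,:] if 0 else B
h=A.shape[0];B=cv2.resize(s['color'][155:240,180:330],(450,255),interpolation=2)
im=np.zeros((h+255,738,3),np.uint8);im[:h,:A.shape[1]]=A;im[h:,:450]=B
cv2.imwrite('pics/crop1.png',im[:,:,::-1])
W=world(t); Z=W[...,2]
# box: points at about lid height
def rect(m,name):
    m=m.astype(np.uint8); n,l,st,_=cv2.connectedComponentsWithStats(m)
    k=1+np.argmax(st[1:,4]); P=W[l==k]; r=cv2.minAreaRect(P[:,:2].astype(np.float32)); print(name,st[k],np.round(r[0],4),np.round(r[1],4),r[2],'z',np.percentile(P[:,2],[5,50,95]).round(4)); print(cv2.boxPoints(r).round(3).tolist())
roi=np.zeros(Z.shape,bool);roi[170:245,180:270]=1
rect(roi&(Z>.095)&(Z<.13),'lid')
roi[:]=0;roi[175:230,320:372]=1
rect(roi&(Z>.02)&(Z<.06),'tray rim')
W=world(s);Z=W[...,2]
roi[:]=0;roi[210:310,300:420]=1
rect(roi&(Z>.095)&(Z<.13),'lid s')
roi[:]=0;roi[160:235,205:240]=1
rect(roi&(Z>.02)&(Z<.06),'tray rim s')
for f in(t,s):
  hsv=cv2.cvtColor(f['color'],cv2.COLOR_RGB2HSV); 
print('bench z',Z[330,480],Z[195,330])
E
```

```text
lid [ 190  178   69   59 3079] [0.5131 0.2102] [0.2109 0.2357] 3.0429294109344482 z [0.1026 0.1102 0.1171]
[[0.4020000100135803, 0.32199999690055847], [0.414000004529953, 0.08699999749660492], [0.625, 0.09799999743700027], [0.6119999885559082, 0.33399999141693115]]
tray rim [325 179  42  43 203] [ 0.5749 -0.2164] [0.1747 0.0447] 44.465904235839844 z [0.0214 0.0338 0.0434]
[[0.4970000088214874, -0.2619999945163727], [0.527999997138977, -0.2939999997615814], [0.652999997138977, -0.17100000381469727], [0.621999979019165, -0.13899999856948853]]
lid s [ 305  210  115   91 5953] [0.5132 0.213 ] [0.2123 0.2337] 2.87814998626709 z [0.1032 0.1127 0.1159]
[[0.4009999930858612, 0.3240000009536743], [0.4129999876022339, 0.09099999815225601], [0.625, 0.10199999809265137], [0.6129999756813049, 0.33500000834465027]]
tray rim s [216 169  16  52 242] [ 0.5736 -0.2134] [0.1795 0.0424] 44.505348205566406 z [0.0217 0.0368 0.0419]
[[0.4950000047683716, -0.26100000739097595], [0.5239999890327454, -0.29100000858306885], [0.6520000100135803, -0.16599999368190765], [0.6230000257492065, -0.13500000536441803]]
bench z 0.004342335276637965 -0.001548396338285296
```

View pics/crop1.png

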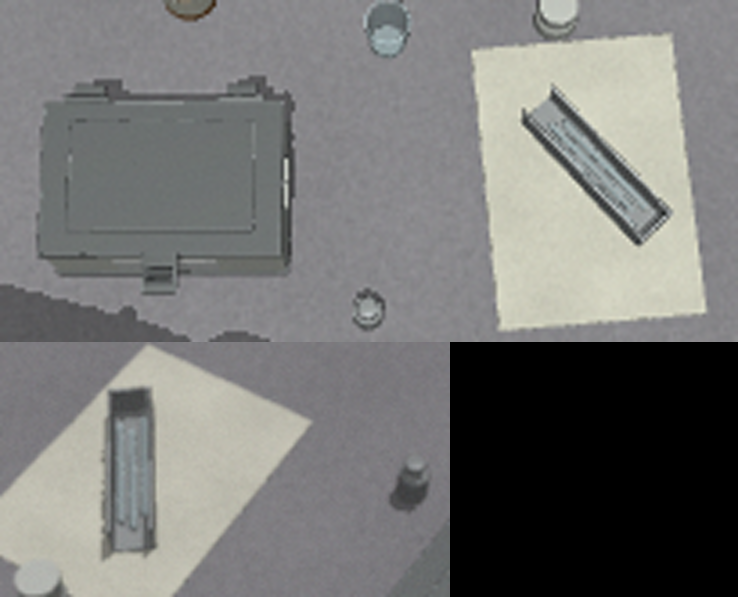

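Crop: the grey tray's open mouth is at its upper left (crop (540,105), world +x+y), its closed end at (655,225), and three rods lie inside. It is the right tray. Box yaw is about 3°, tab about (0.425, 0.207), tray yaw about 44.5°. I'll move above the tab with jaws along the hinge.

Call:
apply_moves(
  moves=[
    [100, -30, -28, 0, -2],
    [100, -60, -57, 0, -4],
    [100, -90, -85, 0, -6],
    [100, -120, -113, 0, -8],
    [100, -150, -141, 0, -10],
    [100, -180, -170, 0, -12],
    [100, -210, -198, 0, -14],
    [100, -240, -226, 0, -17],
    [100, -270, -254, 0, -19],
    [100, -300, -283, 0, -21],
    [100, -331, -311, 0, -23],
    [100, -331, -311, 0, -23],
    [100, -331, -311, 0, -23],
  ],
)

```text
clock: 1.78
eef_pos: [0.4255, 0.2082, 0.2224]
tcp_rot: [0.091, -3.14, -0.001]
force: [0.2, 1.7, -0.2]
width: 0.0865
```

```bash
python3 - <<'E'
from h import *
o=get_obs();print(o['clock'],o['eef_pos'],R.from_rotvec(o['tcp_rot']).as_matrix().round(3).tolist(),o['qpos'].round(2))
c=snap('wrist','w1');W=world(c)
cv2.circle(c['color'],tuple(int(x) for x in proj(c,[.4255,.207,.108])),3,(255,0,0))
cv2.imwrite('pics/w1m.png',c['color'][:,:,::-1])
E
```

```text
1.775 [0.42547159 0.20824043 0.22240061] [[-0.998, -0.058, -0.0], [-0.058, 0.998, 0.0], [0.0, 0.001, -1.0]] [-0.76 -0.06  0.24  1.88  0.02  1.32  1.1 ]
```

View pics/w1m.png

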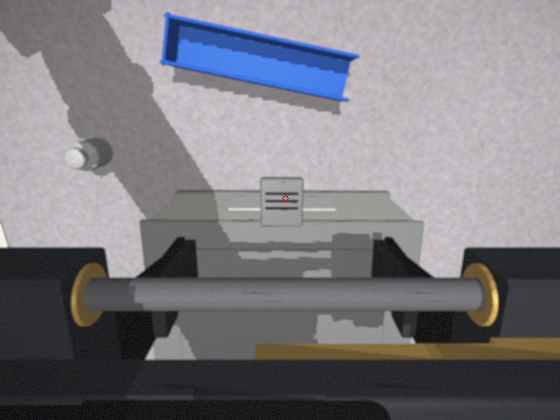

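The wrist view shows the tab at px (282,202), about 3 mm from the estimate marked at (285,198). The blue trough is clear of it. I'll descend and grip the tab.

Call:
apply_moves(
  moves=[
    [100, 4, -3, 45, 0],
    [100, 4, -3, 90, 0],
    [100, 4, -3, 133, 0],
    [100, 4, -3, 133, 0],
    [30, 4, -3, 133, 0],
    [30, 4, -3, 133, 0],
    [30, 4, -3, 133, 0],
    [20, 4, -3, 133, 0],
    [20, 4, -3, 133, 0],
  ],
  force=15,
)

```text
clock: 2.95
eef_pos: [0.4222, 0.2044, 0.0899]
tcp_rot: [-0.09, 3.14, 0.001]
force: [-0.5, -0.6, 0.3]
width: 0.0451
```

Call:
apply_moves(
  moves=[
    [20, 0, 0, 0, 0],
    [20, 0, 0, 0, 0],
    [20, 0, 0, 0, 0],
    [20, 0, 0, 0, 0],
  ],
  force=15,
)

```text
clock: 3.45
eef_pos: [0.4221, 0.2056, 0.0897]
tcp_rot: [-0.091, 3.14, 0.003]
force: [0.4, 5.2, -1.3]
width: 0.0337
```

Gripped at 33.7 mm, which matches the 34 mm tab. Now the arc.

Call:
apply_moves(
  moves=[
    [20, -2, 0, -25, 0],
    [20, -7, 0, -49, 0],
    [20, -15, 0, -73, 0],
    [20, -27, 0, -95, 0],
    [20, -42, 0, -115, 0],
    [20, -59, 0, -132, 0],
    [20, -79, 0, -148, 0],
    [20, -100, 0, -160, 0],
    [20, -124, 0, -169, 0],
    [20, -148, 0, -175, 0],
    [20, -172, 0, -178, 0],
    [20, -197, 0, -177, 0],
    [20, -222, 0, -172, 0],
    [20, -245, 0, -165, 0],
    [20, -260, 0, -158, 0],
    [20, -260, 0, -158, 0],
    [20, -260, 0, -158, 0],
  ],
)

```text
clock: 5.58
eef_pos: [0.679, 0.2193, 0.245]
tcp_rot: [0.091, -3.133, 0.002]
force: [-5.1, 1.9, -11.6]
width: 0.034
```

```bash
python3 - <<'E'
from h import *
c=snap('scene','s1')
E
```

```text
(no output)
```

View pics/s1.png

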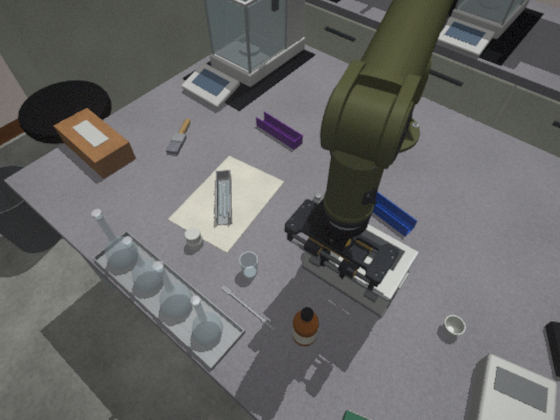

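The scene view shows the lid up and over, held near the stop with the gripper at px (345,245). The bystanders are untouched. I'll release and rise.

Call:
apply_moves(
  moves=[
    [60, 0, 0, 0, 0],
    [100, 0, 0, 0, 0],
    [100, 0, 0, 0, 0],
    [100, 0, 0, 0, 0],
    [100, 0, 0, 0, 0],
    [100, 0, 0, -40, 0],
    [100, 0, 0, -80, 0],
    [100, 0, 0, -80, 0],
    [100, 0, 0, -80, 0],
  ],
)

```text
clock: 6.75
eef_pos: [0.6815, 0.2193, 0.3269]
tcp_rot: [0.09, -3.14, 0.0]
force: [0.1, -0.3, -1.0]
width: 0.0867
```

```bash
python3 - <<'E'
from h import *
o=get_obs();print(o['clock'],o['eef_pos'],o['qpos'].round(2),R.from_rotvec(o['tcp_rot']).as_matrix().round(3).tolist())
c=snap('top','t2');W=world(c)
s=snap('scene','s2')
cv2.imwrite('pics/t2c.png',cv2.resize(np.hstack([c['color'][130:270,160:300],s['color'][190:330,290:430]]),None,fx=2.8,fy=2.8)[:,:,::-1])
E
```

```text
6.75 [0.68154628 0.21927617 0.32690619] [-0.57  0.46  0.36  1.08 -0.16  1.62  1.37] [[-0.998, -0.058, -0.001], [-0.058, 0.998, -0.0], [0.001, -0.0, -1.0]]
```

View pics/t2c.png

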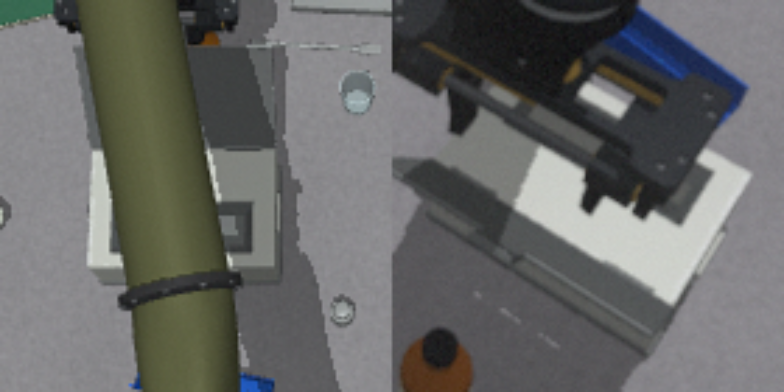

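The crops show the lid leaning back on its stop with the slot open (left crop, px (235,225)). Now to above the tray, turned so that tool x points to its mouth.

Call:
apply_moves(
  moves=[
    [100, 12, -33, 0, 10],
    [100, 24, -66, 0, 20],
    [100, 36, -98, 0, 30],
    [100, 48, -130, 0, 40],
    [100, 60, -163, 0, 50],
    [100, 71, -196, 0, 60],
    [100, 83, -228, 0, 70],
    [100, 95, -261, 0, 80],
    [100, 107, -294, 0, 90],
    [100, 119, -326, 15, 100],
    [100, 131, -359, 40, 110],
    [100, 142, -392, 65, 120],
    [100, 154, -424, 90, 130],
    [100, 166, -457, 110, 139],
    [100, 166, -457, 110, 139],
    [100, 166, -457, 110, 139],
  ],
)

```text
clock: 8.85
eef_pos: [0.5424, -0.2455, 0.2171]
tcp_rot: [-2.908, -1.186, 0.0]
force: [0.2, 0.2, 0.2]
width: 0.0869
```

```bash
python3 - <<'E'
from h import *
o=get_obs();print(o['clock'],o['eef_pos'],o['qpos'].round(2),R.from_rotvec(o['tcp_rot']).as_matrix().round(3).tolist())
c=snap('wrist','w3');t=snap('top','t3');s=snap('scene','s3')
for q in(t,s):
  W=world(q);Z=W[...,2];m=(Z>.02)&(Z<.06)&(abs(W[...,0]-.574)<.1)&(abs(W[...,1]+.215)<.1);print(m.sum())
# lid & box from top
for q in(t,s):
  W=world(q);Z=W[...,2]
  m=(abs(Z-.105)<.008)&(abs(W[...,0]-.52)<.12)&(abs(W[...,1]-.21)<.15)
  r=cv2.minAreaRect(W[m][:,:2].astype(np.float32));print('deck',m.sum(),r,np.median(Z[m]))
  m=(Z>.13)&(Z<.3)&(abs(W[...,0]-.64)<.15)&(abs(W[...,1]-.21)<.13);P=W[m];print('lid',m.sum(),np.polyfit(P[:,0],P[:,2],1) if m.sum()>50 else '',P.max(0) if m.sum() else '')
for a in([.574,-.215,.0375],[.574+.0875*.713,-.215+.0875*.701,.0375],[.574-.0875*.713,-.215-.0875*.701,.0375]):
  cv2.circle(c['color'],tuple(int(x) for x in proj(c,np.array(a))),3,(255,0,0))
m=np.hstack([cv2.resize(c['color'],(448,336)),cv2.resize(t['color'][150:255,180:280],(320,336))])
cv2.imwrite('pics/m3.png',m[:,:,::-1])
E
```

```text
8.85 [ 0.5424072  -0.24546757  0.21705752] [-0.35  0.27  0.88  1.63 -0.22  1.34 -0.24] [[0.715, 0.7, -0.001], [0.7, -0.715, 0.001], [0.0, -0.001, -1.0]]
56
234
deck 2107 ((0.5311605334281921, 0.21037054061889648), (0.17047621309757233, 0.23289985954761505), 3.7124273777008057) 0.1036814004672153
lid 2182 [ 1.047957   -0.50603587] [0.7555111  0.33507766 0.26548236]
deck 3970 ((0.5236715078353882, 0.21315473318099976), (0.15626086294651031, 0.23072516918182373), 3.1735219955444336) 0.10577007421926665
lid 1560 [ 0.4035708  -0.07822222] [0.75651945 0.33835835 0.26095684]
```

View pics/m3.png

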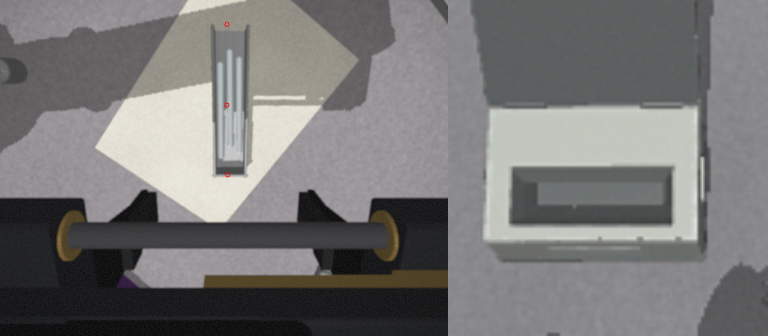

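The wrist view shows the tray centre line about 3 px right of the prediction (roughly 2–3 mm). Mouth (227,25) and closed end (231,175) match. The top crop shows the clear slot at (590,195). Going down to grip about 44 mm towards the closed end from the middle.

Call:
apply_moves(
  moves=[
    [100, 0, 2, 50, 0],
    [100, 0, 2, 100, 0],
    [100, 0, 2, 150, 0],
    [100, 0, 2, 185, 0],
    [100, 0, 2, 205, 0],
    [100, 0, 2, 210, 0],
    [100, 0, 2, 210, 0],
    [30, 0, 2, 210, 0],
    [30, 0, 2, 210, 0],
    [30, 0, 2, 210, 0],
    [30, 0, 2, 210, 0],
    [30, 0, 2, 210, 0],
    [30, 0, 2, 210, 0],
    [30, 0, 2, 210, 0],
    [30, 0, 2, 210, 0],
    [30, 0, 2, 210, 0],
  ],
  force=30,
)

```text
clock: 11.0
eef_pos: [0.5437, -0.2479, 0.0076]
tcp_rot: [-2.91, -1.185, -0.0]
force: [-1.0, 0.7, 0.4]
width: 0.0419
```

Gripped at 41.9 mm. Lifting firmly, with a check.

Call:
apply_moves(
  moves=[
    [30, 0, 0, 0, 0],
    [30, 0, 0, 0, 0],
    [30, 0, 0, -10, 0],
    [30, 0, 0, -25, 0],
    [30, 0, 0, -50, 0],
    [30, 0, 0, -80, 0],
    [30, 0, 0, -110, 0],
    [30, 0, 0, -140, 0],
    [30, 0, 0, -170, 0],
    [30, 0, 0, -200, 0],
    [30, 0, 0, -220, 0],
    [30, 0, 0, -220, 0],
  ],
  force=60,
)

```text
clock: 12.5
eef_pos: [0.5444, -0.2484, 0.2293]
tcp_rot: [2.908, 1.184, 0.004]
force: [-0.2, 0.1, -3.3]
width: 0.0419
```

```bash
cat >> h.py <<'E'
def tray(f):
    "tray points: everything near below the fingers, in the tool frame (mm): floor/rim line slope from the scene/top cameras"
    o=get_obs(); Rm=R.from_rotvec(o['tcp_rot']).as_matrix()
    for n in('scene','top'):
        c=snap(n,f+n[0]); P=(world(c).reshape(-1,3)-o['eef_pos'])@Rm*1000
        m=(abs(P[:,1])<24)&(P[:,0]>25)&(P[:,0]<150)&(P[:,2]>-60)&(P[:,2]<160)&((world(c).reshape(-1,3)[:,2])>.112)
        Q=P[m]; 
        if len(Q)>20:
            e=np.array([np.percentile(Q[(Q[:,0]>=a)&(Q[:,0]<a+15),2],[10,90]) if ((Q[:,0]>=a)&(Q[:,0]<a+15)).sum()>3 else [np.nan]*2 for a in range(25,150,15)])
            print(n,len(Q),'x max',Q[:,0].max().round(),'z(down) top/bottom per 15mm from 25:',e.round().tolist())
    print('clk',o['clock'],'tcp',o['eef_pos'].round(4),'F',o['force'].round(1),'w',o['width'])
E
python3 -c "
from h import *
tray('a')"
```

```text
scene 629 x max 137.0 z(down) top/bottom per 15mm from 25: [[-31.0, 3.0], [-31.0, 3.0], [-30.0, 3.0], [-32.0, 3.0], [-31.0, 3.0], [-28.0, 4.0], [-27.0, 5.0], [-24.0, 5.0], [nan, nan]]
top 314 x max 133.0 z(down) top/bottom per 15mm from 25: [[nan, nan], [nan, nan], [-29.0, 3.0], [-27.0, 5.0], [-29.0, 6.0], [-25.0, 9.0], [-29.0, 11.0], [-27.0, 8.0], [nan, nan]]
clk 12.5 tcp [ 0.5444 -0.2484  0.2293] F [-0.2  0.1 -3.3] w 0.041881921754973864
```

The tray is level and held. Traversing to the slot's -y side while turning in line with it.

Call:
apply_moves(
  moves=[
    [30, 6, -8, 0, -1],
    [30, 18, -23, 0, -4],
    [30, 32, -42, 0, -8],
    [30, 48, -62, 0, -12],
    [30, 64, -83, 0, -16],
    [30, 80, -104, 0, -20],
    [30, 96, -125, 0, -24],
    [30, 112, -146, 0, -28],
    [30, 128, -167, 0, -32],
    [30, 144, -188, 0, -36],
    [30, 160, -207, 0, -40],
    [30, 174, -225, 0, -44],
    [30, 185, -240, 0, -47],
    [30, 191, -247, 0, -49],
    [30, 193, -250, 0, -49],
    [30, 193, -250, 0, -49],
    [30, 193, -250, 0, -49],
  ],
)

```text
clock: 14.72
eef_pos: [0.5074, 0.0649, 0.2276]
tcp_rot: [2.158, 2.283, 0.0]
force: [0.2, 0.7, -2.1]
width: 0.0415
```

```bash
python3 - <<'E'
from h import *
tray('b')
o=get_obs();M=R.from_rotvec(o['tcp_rot']).as_matrix();print(M.round(3).tolist())
c=snap('wrist','w4');t=ld('bt')
m=np.hstack([cv2.resize(c['color'],(448,336)),cv2.resize(t['color'][150:255,180:280],(320,336))])
cv2.imwrite('pics/m4.png',m[:,:,::-1])
E
```

```text
scene 1242 x max 136.0 z(down) top/bottom per 15mm from 25: [[-31.0, -1.0], [-30.0, -1.0], [-30.0, -1.0], [-31.0, -0.0], [-31.0, 0.0], [-31.0, 2.0], [-31.0, 2.0], [-30.0, 3.0], [nan, nan]]
top 334 x max 133.0 z(down) top/bottom per 15mm from 25: [[nan, nan], [nan, nan], [-30.0, 3.0], [-29.0, 5.0], [-28.0, 6.0], [-28.0, 7.0], [-27.0, 10.0], [-29.0, 8.0], [nan, nan]]
clk 14.725 tcp [0.5074 0.0649 0.2276] F [ 0.2  0.7 -2.1] w 0.041486097472292524
[[-0.056, 0.998, 0.0], [0.998, 0.056, -0.0], [-0.0, 0.0, -1.0]]
```

View pics/m4.png

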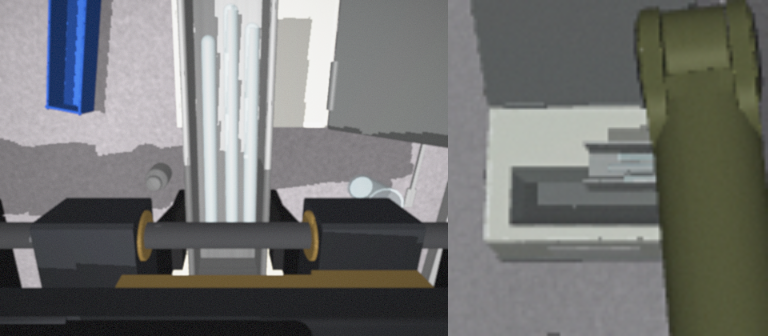

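```bash
python3 - <<'E'
from h import *
for n in('t3','s3'):
    c=ld(n);W=world(c)
    box=(abs(W[...,0]-.5)<.12)&(abs(W[...,1]-.21)<.14)
    hole=box&(W[...,2]<.1)&(W[...,2]>.0)
    # inside the deck only
    ex=np.array([.9984,.0558]);ey=np.array([-.0558,.9984]);L=(W[...,:2]-[.524,.2115])
    bx=L@ex;by=L@ey
    hole&=(abs(bx)<.066)&(abs(by)<.105)
    k,l,st,_=cv2.connectedComponentsWithStats(hole.astype(np.uint8));i=1+np.argmax(st[1:,4])
    cn,_=cv2.findContours((l==i).astype(np.uint8),cv2.RETR_EXTERNAL,cv2.CHAIN_APPROX_NONE)
    p=np.array([ray(c,u,v,.105)[:2] for u,v in cn[0][:,0]],np.float32)
    print(n,st[i],cv2.minAreaRect(p),cv2.boxPoints(cv2.minAreaRect(p)).round(3).tolist())
E
```

```text
t3 [198 201  54  22 814] ((0.49570101499557495, 0.20763961970806122), (0.0744515135884285, 0.18334466218948364), 2.8989384174346924) [[0.45399999618530273, 0.296999990940094], [0.46299999952316284, 0.11400000005960464], [0.5379999876022339, 0.11800000071525574], [0.527999997138977, 0.3009999990463257]]
s3 [330 219  73  51 714] ((0.49779194593429565, 0.21236902475357056), (0.06042465567588806, 0.1725207269191742), 3.2294697761535645) [[0.46299999952316284, 0.296999990940094], [0.47200000286102295, 0.125], [0.5329999923706055, 0.12800000607967377], [0.5230000019073486, 0.30000001192092896]]
```

Slot centre is about (0.497, 0.210), and the tray axis is 2 mm off. I'll correct, lower, and ease the grip so the heavier mouth end sinks into the slot.

Call:
apply_moves(
  moves=[
    [30, -3, -1, 15, 0],
    [30, -7, -2, 35, 0],
    [30, -7, -2, 50, 0],
    [30, -7, -2, 50, 0],
    [30, -7, -2, 50, 0],
  ],
  force=30,
)

```text
clock: 15.5
eef_pos: [0.506, 0.0589, 0.1779]
tcp_rot: [2.156, 2.284, 0.001]
force: [0.4, -0.7, -1.5]
width: 0.0416
```

Call:
apply_moves(
  moves=[
    [30, 0, 0, 0, 0],
    [30, 0, 0, 0, 0],
    [30, 0, 0, 0, 0],
  ],
  force=10,
)

```text
clock: 15.88
eef_pos: [0.5058, 0.0588, 0.1779]
tcp_rot: [2.156, 2.284, 0.001]
force: [0.7, -0.3, -0.7]
width: 0.0419
```

```bash
python3 -c "
from h import *
tray('c')"
```

```text
scene 1127 x max 137.0 z(down) top/bottom per 15mm from 25: [[-31.0, 1.0], [-31.0, -0.0], [-30.0, -0.0], [-31.0, -0.0], [-31.0, 0.0], [-31.0, 3.0], [-31.0, 2.0], [-31.0, 3.0], [nan, nan]]
top 293 x max 133.0 z(down) top/bottom per 15mm from 25: [[nan, nan], [nan, nan], [-28.0, 7.0], [-26.0, 3.0], [-26.0, 5.0], [-27.0, 8.0], [-32.0, 8.0], [-26.0, 11.0], [nan, nan]]
clk 15.875 tcp [0.5058 0.0588 0.1779] F [ 0.7 -0.3 -0.7] w 0.041948679985753225
```

Call:
apply_moves(
  moves=[
    [30, 0, 0, 0, 0],
    [30, 0, 0, 0, 0],
    [30, 0, 0, 0, 0],
  ],
  force=5,
)

```text
clock: 16.35
eef_pos: [0.5059, 0.0586, 0.1778]
tcp_rot: [2.156, 2.284, 0.001]
force: [0.2, -0.0, -0.6]
width: 0.042
```

```bash
python3 -c "
from h import *
tray('d')"
```

```text
scene 800 x max 117.0 z(down) top/bottom per 15mm from 25: [[-9.0, 33.0], [4.0, 44.0], [16.0, 57.0], [27.0, 62.0], [37.0, 62.0], [48.0, 63.0], [53.0, 57.0], [nan, nan], [nan, nan]]
top 67 x max 113.0 z(down) top/bottom per 15mm from 25: [[nan, nan], [nan, nan], [nan, nan], [31.0, 64.0], [41.0, 64.0], [47.0, 64.0], [nan, nan], [nan, nan], [nan, nan]]
clk 16.35 tcp [0.5059 0.0586 0.1778] F [ 0.2 -0.  -0.6] w 0.04198328818114579
```

It tipped to about 37°. I'll firm up the grip, wait, and look at the rods.

Call:
apply_moves(
  moves=[
    [30, 0, 0, 0, 0],
    [30, 0, 0, 0, 0],
    [30, 0, 0, 0, 0],
    [30, 0, 0, 0, 0],
    [30, 0, 0, 0, 0],
    [30, 0, 0, 0, 0],
  ],
  force=20,
)

```text
clock: 17.2
eef_pos: [0.5057, 0.0588, 0.1776]
tcp_rot: [2.156, 2.284, 0.001]
force: [-0.2, -0.6, -0.9]
width: 0.0421
```

```bash
python3 - <<'E'
from h import *
w=snap('wrist','e');s=snap('scene','es')
m=np.hstack([cv2.resize(w['color'],(448,336)),cv2.resize(s['color'][195:300,300:410],(352,336))])
cv2.imwrite('pics/m5.png',m[:,:,::-1])
E
```

```text
(no output)
```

View pics/m5.png

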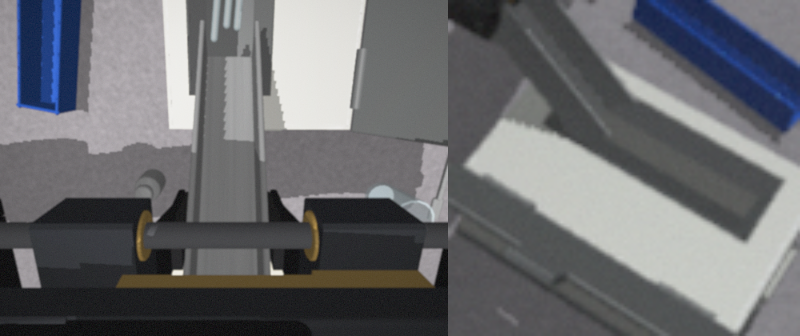

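The three rods' ends show inside the slot below the mouth (left crop (228,20)), and the tray is empty. Raising, then going back to the sheet.

Call:
apply_moves(
  moves=[
    [30, 0, 0, -10, 0],
    [30, 0, 0, -25, 0],
    [30, 0, 0, -45, 0],
    [30, 0, 0, -65, 0],
    [30, -8, 1, -80, 1],
    [30, -25, 2, -80, 4],
    [30, -48, 3, -80, 8],
    [30, -73, 5, -80, 12],
    [30, -98, 7, -80, 16],
    [30, -123, 8, -80, 20],
    [30, -148, 10, -80, 24],
    [30, -173, 12, -80, 28],
    [30, -198, 13, -80, 32],
    [30, -223, 15, -80, 36],
    [30, -248, 17, -80, 40],
    [30, -273, 18, -80, 43],
    [30, -293, 20, -80, 46],
    [30, -304, 21, -80, 48],
    [30, -308, 21, -80, 49],
    [30, -308, 21, -80, 49],
  ],
  force=30,
)

```text
clock: 19.8
eef_pos: [0.5444, -0.2471, 0.2574]
tcp_rot: [-2.909, -1.185, 0.0]
force: [-0.4, -0.0, -0.7]
width: 0.0415
```

```bash
python3 - <<'E'
from h import *
tray('f')
c=ld('ft');W=world(c);bx=((W[...,:2]-[.524,.2115])@np.array([.9984,.0558]))
s=ld('fs');w=snap('wrist','fw')
m=np.hstack([cv2.resize(c['color'][165:255,180:280],(400,360),interpolation=2),cv2.resize(s['color'][150:300,180:420],(400,360))])
cv2.imwrite('pics/m6.png',m[:,:,::-1])
E
```

```text
scene 693 x max 116.0 z(down) top/bottom per 15mm from 25: [[-4.0, 42.0], [5.0, 54.0], [21.0, 66.0], [28.0, 77.0], [40.0, 85.0], [49.0, 60.0], [nan, nan], [nan, nan], [nan, nan]]
top 136 x max 115.0 z(down) top/bottom per 15mm from 25: [[nan, nan], [nan, nan], [16.0, 56.0], [32.0, 79.0], [42.0, 86.0], [50.0, 67.0], [nan, nan], [nan, nan], [nan, nan]]
clk 19.8 tcp [ 0.5444 -0.2471  0.2574] F [-0.4 -0.  -0.7] w 0.04148195380010691
```

View pics/m6.png

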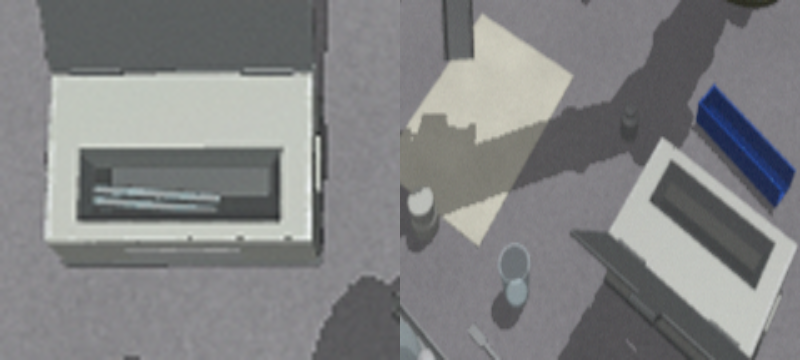

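The top crop shows rods lying in the box under the slot (155,200) and the lid open. I'll lower the tray, easing the grip so the sheet levels it.

Call:
apply_moves(
  moves=[
    [30, 0, 0, 30, 0],
    [30, 0, 0, 70, 0],
    [30, 0, 0, 110, 0],
    [30, 0, 0, 145, 0],
    [30, 0, 0, 165, 0],
    [30, 0, 0, 170, 0],
    [30, 0, 0, 170, 0],
  ],
)

```text
clock: 20.82
eef_pos: [0.5451, -0.2477, 0.0885]
tcp_rot: [2.909, 1.184, 0.002]
force: [0.1, 0.8, -0.4]
width: 0.0421
```

Call:
apply_moves(
  moves=[
    [30, 0, 0, 5, 0],
    [30, 0, 0, 10, 0],
    [30, 0, 0, 15, 0],
    [30, 0, 0, 20, 0],
    [30, 0, 0, 25, 0],
    [30, 0, 0, 30, 0],
    [30, 0, 0, 35, 0],
    [30, 0, 0, 40, 0],
    [30, 0, 0, 45, 0],
    [30, 0, 0, 50, 0],
    [30, 0, 0, 55, 0],
    [30, 0, 0, 60, 0],
    [30, 0, 0, 60, 0],
    [30, 0, 0, 60, 0],
  ],
  force=6,
)

```text
clock: 22.58
eef_pos: [0.5443, -0.2474, 0.0275]
tcp_rot: [-2.909, -1.185, 0.0]
force: [0.1, 0.0, -1.3]
width: 0.0419
```

```bash
cat > g.py <<'E'
from h import *
import sys
o=get_obs(); Rm=R.from_rotvec(o['tcp_rot']).as_matrix()
for n in('scene','top'):
    c=snap(n,sys.argv[1]+n[0]); W=world(c).reshape(-1,3);P=(W-o['eef_pos'])@Rm*1000
    Q=P[(abs(P[:,1])<24)&(P[:,0]>25)&(P[:,0]<150)&(W[:,2]>-.01)];h=o['eef_pos'][2]*1000-Q[:,2]
    print(n,'top height per 15mm from x=25',[round(float(np.percentile(h[(Q[:,0]>=a)&(Q[:,0]<a+15)],95))) if ((Q[:,0]>=a)&(Q[:,0]<a+15)).sum()>3 else None for a in range(25,150,15)])
print(o['clock'],o['eef_pos'].round(4),o['force'].round(1),o['width'])
E
python3 g.py g; python3 - <<'E'
from h import *
c=ld('ft');W=world(c).reshape(-1,3);C=c['color'].reshape(-1,3).astype(int)
L=W[:,:2]-[.497,.21];bx=L@[.9984,.0558];by=L@[-.0558,.9984]
m=(abs(bx)<.03)&(abs(by)<.085)&(C.mean(1)>125);print('bright in slot',m.sum(),np.percentile(W[m,2],[5,50,95]) if m.any() else'')
E
```

```text
scene top height per 15mm from x=25 [438, 440, 50, 47, 46, 44, 42, 30, 4]
top top height per 15mm from x=25 [456, 445, None, None, 47, 46, 40, 34, 9]
22.575 [ 0.5443 -0.2474  0.0275] [ 0.1  0.  -1.3] 0.04194124680926781
bright in slot 88 [0.00440664 0.01115527 0.02052428]
```

Levelling works: about 8° remain with 20 mm to go. The rods lie about 11 mm above the bench, on the box floor. Finishing the descent.

Call:
apply_moves(
  moves=[
    [30, 0, 0, 5, 0],
    [30, 0, 0, 10, 0],
    [30, 0, 0, 14, 0],
    [30, 0, 0, 17, 0],
    [30, 0, 0, 20, 0],
    [30, 0, 0, 20, 0],
    [30, 0, 0, 20, 0],
  ],
)

```text
clock: 23.55
eef_pos: [0.5444, -0.2474, 0.0078]
tcp_rot: [-2.909, -1.185, -0.0]
force: [-1.5, -0.2, 4.5]
width: 0.0421
```

```bash
python3 g.py i
```

```text
scene top height per 15mm from x=25 [420, 421, 38, 38, 40, 38, 40, 31, 4]
top top height per 15mm from x=25 [435, 426, None, None, 41, 38, 38, 29, 9]
23.55 [ 0.5444 -0.2474  0.0078] [-1.5 -0.2  4.5] 0.04213021470985682
```

The tray is level on the sheet. Opening slowly and rising.

Call:
apply_moves(
  moves=[
    [60, 0, 0, 0, 0],
    [75, 0, 0, 0, 0],
    [90, 0, 0, 0, 0],
    [90, 0, 0, 0, 0],
    [90, 0, 0, 0, 0],
    [90, 0, 0, -10, 0],
    [90, 0, 0, -30, 0],
    [90, 0, 0, -60, 0],
    [90, 0, 0, -100, 0],
    [90, 0, 0, -150, 0],
    [90, 0, 0, -200, 0],
    [90, 0, 0, -200, 0],
    [90, 0, 0, -200, 0],
  ],
)

```text
clock: 25.28
eef_pos: [0.5442, -0.2475, 0.2082]
tcp_rot: [-2.91, -1.184, -0.002]
force: [-0.4, 0.7, -1.2]
width: 0.0781
```

```bash
python3 - <<'E'
from h import *
t=snap('top','zt');s=snap('scene','zs');w=snap('wrist','zw')
for q in(t,s):
  W=world(q);Z=W[...,2];P=W[(Z>.02)&(Z<.06)&(abs(W[...,0]-.574)<.09)&(abs(W[...,1]+.215)<.09)]
  print(len(P),np.percentile(P[:,2],[5,50,90]) if len(P) else'',cv2.minAreaRect(P[:,:2].astype(np.float32)) if len(P) else '')
  m=(Z>.13)&(Z<.3)&(abs(W[...,0]-.64)<.15)&(abs(W[...,1]-.21)<.13);print('lid max',W[m].max(0))
W=world(t).reshape(-1,3);C=t['color'].reshape(-1,3).astype(int);L=W[:,:2]-[.497,.21]
m=(abs(L@[.9984,.0558])<.03)&(abs(L@[-.0558,.9984])<.085)&(C.mean(1)>125);print('rods z',m.sum(),np.percentile(W[m,2],[5,50,95]))
m=np.hstack([cv2.resize(w['color'],(400,300)),cv2.resize(s['color'],(400,300))])
m=np.vstack([m,cv2.resize(t['color'][130:260,180:440],(600,300)).copy() if 0 else np.pad(cv2.resize(t['color'][130:260,180:440],(600,300)),((0,0),(0,200),(0,0)))])
cv2.imwrite('pics/m7.png',m[:,:,::-1])
E
```

```text
55 [0.022351   0.03185781 0.03992662] ((0.5754761099815369, -0.2144264578819275), (0.17749644815921783, 0.044186413288116455), 43.10787582397461)
lid max [0.75615153 0.33626917 0.2616189 ]
237 [0.02233266 0.03710576 0.04093715] ((0.5740301012992859, -0.21320967376232147), (0.18012787401676178, 0.042562566697597504), 44.27589797973633)
lid max [0.75704307 0.33832503 0.26082841]
rods z 92 [0.0042138  0.01206195 0.05376446]
```

View pics/m7.png

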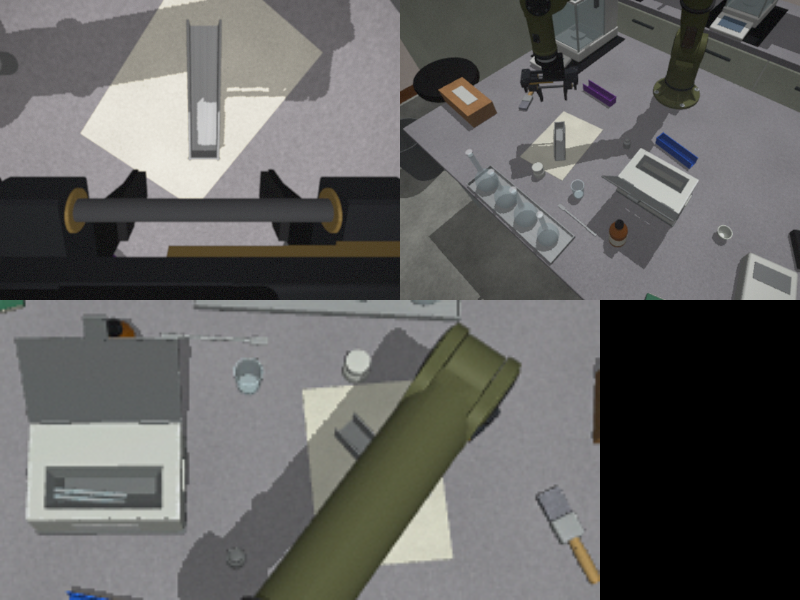

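The tray is empty and level on the sheet, at (575,-214) mm. The lid is open, the rods are in the box, the bystanders are in place and the arm is clear. Handing in.

```bash
python3 -c "
from h import *
print(order.close_job())"
```

```text
the job is handed in; nothing more can be done
None
```

The job is handed in at about 25 s on the robot's clock; it reports no verdict.

**What I did**
- **Lid:** I gripped the lid's tab and swung it along its arc to about 2.05 rad, then released it. It came to rest leaning back past upright.
- **Tipping:** The tool cannot tilt, so I gripped the steel tray 44 mm towards its closed end and lined it up with the slot. I then eased the grip until the mouth sank to about 37°, and the rods slid into the box.
- **Return:** I lowered the tray onto the sheet with a light grip, so the sheet pushed it level, then let go and raised the arm clear.

**Last checks**
- **Tray:** It is empty and back at about (0.575, -0.214), within a few mm of where it started. Its rim is level at about 38 mm.
- **Lid:** It is still open; I judged this from the images, not from a joint reading.
- **Rods:** All three were seen beneath the slot just after tipping. In the later top views they overlap and cannot be counted separately. Their typical height is about 12 mm above the bench. The highest 5% of those readings were near 54 mm in the last image, against 21 mm earlier. I took these as mixed edge pixels but did not check.
- **Other things:** The bystanders look unmoved, judged by eye. The arm touches nothing.

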